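# Set and lock the length stop of a tube-cutting jig and load the tube

### The arm

A 6-joint arm with a two-finger parallel gripper is mounted at the origin on the work surface; the furniture and walls round the work are solid. World frame = base frame: x ahead of the robot, y to its left, z up, the work surface at z = 0. Lengths are in m, angles in rad, forces in N, time in s.
With the tool pointing down it reaches from about 0.3 to 0.875 m from the base axis. Payload 6.4 kg.
Tool frame: the origin (TCP) lies at the centre of the arm's flange, where the gripper is bolted on; the fingertips stand 173 mm ahead of it and the grasp point (between the pads) lies 155 mm ahead of it; y points along the fingers, x is the direction in which the jaws open and shut, and the axes are right-handed (so a half turn about y gives the same grasp; the last joint's range is limited). The gripper opens to 85 mm and grips with 20 to 120 N. Pads are 22 mm wide; open, the fingers measure 114 mm over their backs; the gripper's body (76 mm by 85 mm) begins 54 mm behind the grasp point. The pads swing forward as they close: fully open they stand 13 mm farther back than shut.
Start: joints at [1.082, 0.181, 1.607, -0, 1.354, -0.206], TCP at [0.16, 0.552, 0.405] pointing down, gripper open.
Joint ranges: [-2.99, 2.99], [-0.89, 2.07], [0.3, 2.58], [-1.14, 4.28], [0, 2.63], [-3.12, 3.12]. Speed limits (rad/s): [2.57, 2.57, 3.01, 3.14, 3.14, 3.14].

### API

Orientations are given as a rotation vector (axis times angle).
In Python, from workcell import r gives the robot as it stands.
- The arm moves only by the shell command python3 -m creep 'ROWS' [FORCE]. ROWS is JSON, a list of rows, each a list of 7 numbers: the turn, a rotation vector about the tool's x, y, z in units of 5 degrees (1.0 is 5 degrees), then the shift along the tool's x, y, z in cm, then the closure, from 0 (fully open) to 1 (shut). In form: [[rx, ry, rz, x, y, z, hand], ...]. A call has 1 to 20 rows; each row is the pose to reach, as a shift and turn from the pose commanded when the call began, along the tool's axes at that moment; what a row does not reach only later rows make up. A row lasts 1/10 s, in which the tool goes at most 50 mm and 8.59 degrees, less where a joint would pass 70% of its speed; a pose out of reach is approached as far as the arm can. A call with a gripper value outside its range is refused whole. The fingers move at their own pace and stop on an object; FORCE is the grip in N (left out, the last holds). Time passes only in rows, so rows that repeat a pose let the fingers close. It gives the time, the measured TCP pose, the force and the opening at its end, in the units of the state.
- r.get_state(): the state, without advancing time (a new reading comes with each control period).
- r.grab_frame(name): name is "scene" or "top"; returns the picture (384x512x3 uint8, blue, green, red); there is no depth.
- r.camera_model(name): a dict with "fov_y" (degrees; the focal length in pixels is half the picture's height over the tangent of half this angle, whatever the lens; pixels are square), "cx", "cy" (the principal point, pixels), "origin" and "orientation" of the camera in the world. Camera axes: x right, y down, z forward; pixel columns grow to the right and rows downward; lengths in m; the calibration is good to about 2 mm. A picture is of the moment at which its call begins. camera_model takes no time and is no camera call.
- r.close_job(): hands the job in, once; it reports no verdict.
The state is a dict: "clock": time; "joint_pos": joint angles; "joint_velocities": joint speeds; "joint_efforts": joint torques, N m; "ee_pos": TCP position; "ee_rot": TCP orientation; "wrist_force": force on the tool from outside, world axes, zero at the start; "moment": the same for the moment, N m; "grip_width": finger opening in m.
Only numpy, scipy, OpenCV 4.12 (cv2) and the standard library are available. Lean on these libraries where they do the work, as an engineer would, in place of code of your own. Each camera call takes 0.05 s, during which the arm holds its last target.

### The job

Get the tube-cutting jig ready for the next cut: push the length stop along its rail, towards the saw guide, to the middle of the three notches so that its spring plunger clicks in, then run the lock nut down clockwise until it is tight. Then lay the copper tube in the two V saddles of the jig, through the saw guide, with its end butted against the stop plate, and let go; leave the tools around where they lie.

Things in the scene. Friction and masses are not known exactly. Their poses are not given: they have to be found in the camera images.
- cutting_jig: Tube-cutting jig, fixed to the counter: aluminium base plate 124 x 360 x 10 mm. Origin: centre of its underside, counter height. y: long axis (to the robot's left at yaw 0); x: across, away from the robot; z up. Tube line along y at x = -35 mm, saw guide near the -y end. Rail (two steel bars, notched strip between, top 28 mm high) along y at x = 30 mm, from y = -33 to 176 mm.
- stop_carriage (a joint): Position of the length stop on its rail, m. 0 = middle notch; positive = farther from the saw guide (jig +y). Notches at -0.035, 0 and +0.035; travel -0.045 to +0.072. Slides with about 1 N of drag; the spring plunger draws it into a notch by itself from about 3 mm either side; about 8 N push it out of one.
- index_plunger (a joint): Height of the stop's spring plunger, m: about -0.0006 when its ball nose has dropped into a notch, about +0.0018 when it rides on the flat between the notches (4 mm deep V notches). Its small steel cap is seen on top of the carriage near the stop plate.
- lock_nut (a joint): Angle of the lock nut, rad: grows as it is turned clockwise seen from above; 2.6 = fully tight (hard stop; over the last 0.2 rad it clamps the stop to the rail and turns harder). Turns with about 0.15 N m and stays where it is left.
- nut_bar (a point): Centre of the lock nut's black bar handle, on the stud's vertical axis, about 75 mm above the counter; moves with the stop. The bar is 60 mm long along this point's x, 14 mm thick along its y (grasp width), 16 mm high (8 mm above and below). The stud stands 7 mm above the bar. The nut's hub (25 mm across) is under the bar; all else on the carriage is at least 16 mm below this point.
- push_face (a point): Centre of the end face of the stop carriage that looks away from the saw guide (jig +y), 40 mm above the counter. Face 56 mm wide, from 30 to 52 mm above the counter; the carriage is a dark steel block, 70 mm long. Push it towards jig -y. Axes as the jig's; moves with the stop. The nut's bar stays 3 mm short of this face; behind the face is only the rail, 28 mm high.
- stop_face (a point): Point on the steel stop plate (at the carriage's end nearest the saw guide) where the tube's end meets it, on the tube's axis; it looks to jig -y. The plate is upright, 26 mm high (top 52 mm above the counter) and reaches 15 mm past the tube line to the robot's side. Axes as the jig's; moves with the stop.
- copper_tube: Straight copper tube, 22 mm outside diameter, 200 mm long, 0.1 kg, both ends alike. Origin at its middle, on its axis; its y axis runs along it. It starts lying on the counter between the robot and the jig.
- tube_seat (a point): Jig-fixed point where the tube's middle rests when the tube lies in both V saddles (axis 37 mm above the counter), 1 mm short of the stop plate with the stop in the middle notch. Tube direction: jig y. V saddles (90 degrees, 37 mm wide and 39 mm high at the top) lie 41 to 55 mm ahead (jig +y) and 44 to 66 mm behind; from 41 mm ahead to 25 mm behind, fingers have room beside the tube.
- saw_gap (a point): Jig-fixed point over the tube line in the saw guide's 3 mm blade gap, at the height of the guide's top (66 mm). The guide is four dark upright cheeks, two on each side of the tube line, 43 mm apart across it, from 14 mm ahead to 14 mm behind (jig y). The tube lies between them.
- tape_measure: Tape measure, 38 x 90 x 65 mm, standing on the counter to the right. To be left alone.
- marker_pen: Marker pen, 15 x 133 x 16 mm, lying on the counter. To be left alone.

How it is judged:
On the way, in this order (a step that is already met when the one before it is completed fails the run):
1. the length stop is in the middle notch with its plunger dropped in (value of joint stop_carriage between -0.002 and 0.002 m and value of joint index_plunger below 0.0005 m), for 0.2 s.
2. the lock nut is run down tight with the stop still in the middle notch (all of step 1 and value of joint lock_nut above 2.4 rad), for 0.2 s.
At the end, for the whole second after the job is handed in: Stop within 2 mm of the middle notch, plunger dropped in (under 0.5 mm); lock nut at 2.4 rad or more; tube let go, at rest in both V saddles (axis within 3 mm of its seat sideways and in height, within 0.05 rad of the jig's long axis), its end within 4 mm of the stop plate (all of step 2 and x of copper_tube in the frame of tube_seat between -0.003 and 0.003 m and z of copper_tube in the frame of tube_seat between -0.003 and 0.003 m and y of copper_tube in the frame of stop_face between -0.104 and -0.097 m and angle between the y axis of copper_tube and the y axis of cutting_jig, either way round below 0.05 rad and linear speed of copper_tube below 0.01 m/s); the robot touches nothing.
It fails at once if the tape measure is knocked more than 30 mm from its place (distance of tape_measure from where it was at the start of the episode above 0.03 m).
It fails at once if the pen is knocked more than 30 mm from its place (distance of marker_pen from where it was at the start of the episode above 0.03 m).
It also fails if it takes over 70 s, if anything falls off the work surface, if the arm or the gripper's body presses on something with over 40 N, if the wrist force passes 120 N, or if a joint passes its speed limit or range.

## Working session

There is one attempt and no reset: what is moved stays moved. The work goes in short steps, Python scripts to look and compute and a shell command to move; the robot and the scene stay as the last step left them, time stands still between calls to the robot, and variables do not carry over. Pictures are saved under pics/ and viewed, and the job is handed in when it is done.

```bash
mkdir -p pics; ls; python3 - <<'E'
from workcell import r
import cv2
print(r.get_state())
for n in("scene","top"):
    print(n,r.camera_model(n)); cv2.imwrite(f"pics/{n}0.png",r.grab_frame(n))
E
```

```text
pics
{'clock': 0.0, 'joint_pos': array([ 1.08169695e+00,  1.81546787e-01,  1.60802008e+00, -7.41143062e-06,
        1.35378508e+00, -2.06263978e-01]), 'joint_velocities': array([ 9.56165990e-04,  3.90103878e-05, -2.84483390e-04,  1.78468476e-03,
        8.25484626e-04,  8.32758401e-04]), 'joint_efforts': array([-2.27805674e-05, -4.44883811e+01, -3.51330221e+01, -2.78065872e-04,
        9.31193208e-03,  1.36775949e-05]), 'ee_pos': array([0.16031212, 0.55193349, 0.40377482]), 'ee_rot': array([-1.33059476, -0.99715264,  0.99979752]), 'wrist_force': array([-0.33128998, -0.75369995, -1.02217989]), 'moment': array([ 0.00954602, -0.00044164,  0.02333578]), 'grip_width': 0.0859527583393325}
scene {'fov_y': 50.75117522092669, 'cx': 256.60189288370964, 'cy': 192.61981556393337, 'origin': array([ 0.01027018, -0.35021466,  0.7040932 ]), 'orientation': array([-2.14530595,  1.16274435, -0.47293633])}
top {'fov_y': 43.09686634758775, 'cx': 255.58477184592346, 'cy': 193.63775012530883, 'origin': array([ 0.31448101, -0.04225329,  1.30840308]), 'orientation': array([-2.12936353,  2.17238365, -0.15494452])}
```

View pics/scene0.png

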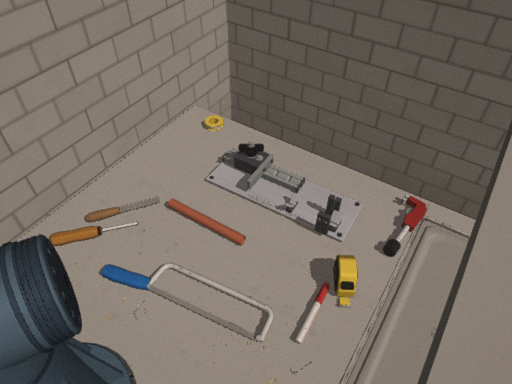

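View pics/top0.png

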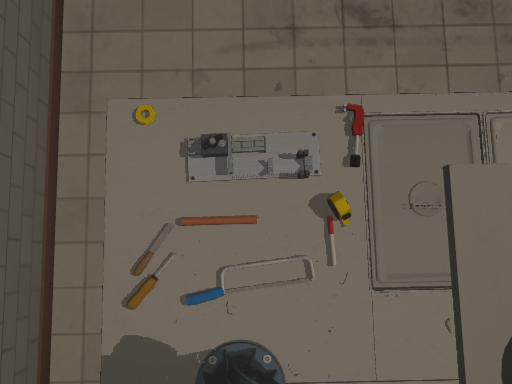

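```bash
python3 - <<'E'
from scipy.spatial.transform import Rotation as R
print(R.from_rotvec([-1.33059476, -0.99715264,  0.99979752]).as_matrix().round(3))
import cv2
for n in("scene","top"):
    im=cv2.imread(f"pics/{n}0.png")
    cv2.imwrite(f"pics/{n}0b.png",cv2.resize(im[60:330,150:400] if n=="top" else im[80:330,150:420],None,fx=2.2,fy=2.2,interpolation=cv2.INTER_CUBIC))
E
```

```text
[[ 0.279 -0.001 -0.96 ]
 [ 0.96  -0.002  0.279]
 [-0.002 -1.     0.   ]]
```

View enlarged.

The scene view shows the jig at about (285,190), tube (205,220), saw, tape (345,275) and pen (312,312). The top view shows the jig at about (253,157) and the tube at (218,220). Enlarging.

View pics/scene0b.png

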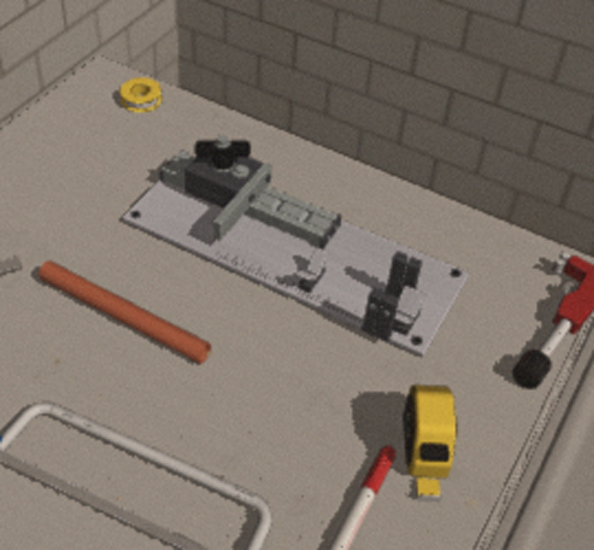

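```bash
cat > h.py <<'E'
import numpy as np, cv2
from scipy.spatial.transform import Rotation as R
from workcell import r
def cam(n):
    c=r.camera_model(n); f=192/np.tan(np.radians(c['fov_y']/2))
    return c,f,R.from_rotvec(c['orientation']).as_matrix()
def plane(n,uv,z):
    c,f,M=cam(n); d=M@np.array([(uv[0]-c['cx'])/f,(uv[1]-c['cy'])/f,1]); o=c['origin']
    return o+d*(z-o[2])/d[2]
def proj(n,P):
    c,f,M=cam(n); p=M.T@(np.asarray(P)-c['origin']); return np.array([c['cx']+f*p[0]/p[2],c['cy']+f*p[1]/p[2]])
E
python3 - <<'E'
import cv2
im=cv2.imread("pics/top0.png")
cv2.imwrite("pics/top0b.png",cv2.resize(im[120:190,180:330],None,fx=5,fy=5,interpolation=cv2.INTER_CUBIC))
im=cv2.imread("pics/scene0.png")
cv2.imwrite("pics/scene0c.png",cv2.resize(im[130:245,200:370],None,fx=4.7,fy=4.7,interpolation=cv2.INTER_CUBIC))
E
```

```text
(no output)
```

View pics/top0b.png

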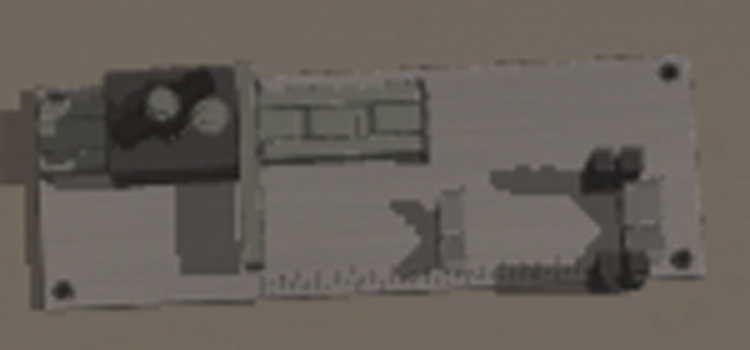

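View pics/scene0c.png

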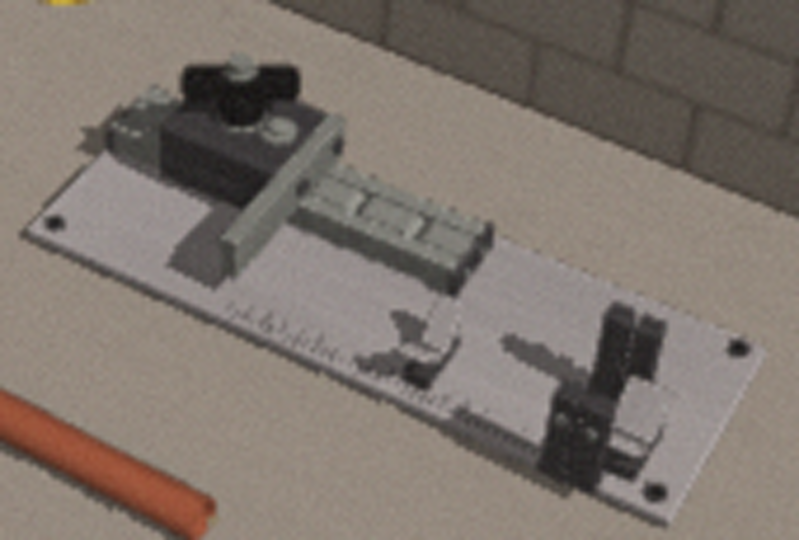

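```bash
python3 - <<'E'
from h import *
np.set_printoptions(precision=4,suppress=True)
for nm,n,(ox,oy,s),pts in [("corners","top",(180,120,5),[(45,310),(703,275),(688,57),(37,88)]),("screws","top",(180,120,5),[(63,290),(668,72),(682,259)]),
  ("corners s","scene",(200,130,4.7),[(22,233),(668,522),(766,350)]),("screws s","scene",(200,130,4.7),[(55,222),(738,347),(655,491)])]:
    print(nm)
    for p in pts: print(plane(n,((p[0]+.5)/s+ox-.5,(p[1]+.5)/s+oy-.5),.010)[:2])
# tube
for n in("scene","top"):
    im=cv2.imread(f"pics/{n}0.png"); hsv=cv2.cvtColor(im,cv2.COLOR_BGR2HSV)
    m=cv2.inRange(hsv,(2,110,60),(14,255,255)); k,l,st,ce=cv2.connectedComponentsWithStats(m)
    for i in range(1,k):
        if st[i,4]>150:
            c=cv2.findContours((l==i).astype(np.uint8),cv2.RETR_EXTERNAL,cv2.CHAIN_APPROX_NONE)[0][0]
            b=cv2.boxPoints(cv2.minAreaRect(c)); print(n,st[i],ce[i])
            print("c",plane(n,ce[i],.011)[:2]); 
            for q in b: print(q,plane(n,q,.011)[:2])
E
```

```text
corners
[0.5333 0.1309]
[ 0.5456 -0.2259]
[ 0.6673 -0.2223]
[0.6568 0.1352]
screws
[0.5441 0.1212]
[ 0.659 -0.211]
[ 0.5546 -0.2148]
corners s
[0.5311 0.1304]
[ 0.545  -0.2274]
[ 0.6671 -0.2237]
screws s
[0.547  0.1211]
[ 0.6614 -0.2114]
[ 0.5579 -0.215 ]
scene [168 199  78  46 799] [206.8085 221.5282]
c [0.4288 0.0434]
[165.866  206.1157] [0.4135 0.1489]
[170.4065 197.3589] [0.4398 0.1583]
[246.2108 236.6649] [ 0.4419 -0.0523]
[241.6703 245.4216] [ 0.4177 -0.0571]
scene [ 86 208  34  14 219] [101.9863 214.1005]
c [0.3175 0.2517]
[ 85. 214.] [0.297  0.2835]
[117.7059 205.8235] [0.3542 0.2407]
[119.7647 214.0588] [0.3393 0.2188]
[ 87.0588 222.2353] [0.2833 0.2612]
top [347 104  17  32 268] [357.1231 117.903 ]
c [ 0.702  -0.3337]
[346.3737 104.3903] [ 0.7411 -0.3058]
[360.8215 100.9229] [ 0.7503 -0.3463]
[368.5099 132.9576] [ 0.6588 -0.3629]
[354.062  136.4251] [ 0.6498 -0.3227]
top [181 216  76  10 567] [218.94   220.1023]
c [0.4272 0.0498]
[180.8888 217.441 ] [0.4364 0.1515]
[255.9717 215.0946] [ 0.4387 -0.0494]
[256.2107 222.7434] [ 0.4182 -0.0497]
[181.1278 225.0898] [0.4159 0.1508]
top [ 38 307   5  77 162] [ 40.142  346.2037]
c [0.1107 0.5137]
[ 37.0498 382.9547] [0.0201 0.5178]
[ 40.6697 306.9367] [0.2097 0.5164]
[ 43.1878 307.0566] [0.2093 0.5098]
[ 39.5679 383.0747] [0.0196 0.5114]
```

```bash
cat >> h.py <<'E'
C=np.array([.601,-.0457]); YAW=.032
J=np.array([[np.cos(YAW),-np.sin(YAW)],[np.sin(YAW),np.cos(YAW)]])
def w2j(p): return J.T@(np.asarray(p)[:2]-C)
def j2w(p): return J@np.asarray(p)+C
E
python3 - <<'E'
from h import *
np.set_printoptions(precision=4,suppress=True)
T=lambda p,z:w2j(plane("top",((p[0]+.5)/5+179.5,(p[1]+.5)/5+119.5),z))
S=lambda p,z:w2j(plane("scene",((p[0]+.5)/4.7+199.5,(p[1]+.5)/4.7+129.5),z))
print("T plate R/L, near", T((262,268),.052),T((246,268),.052),T((258,65),.052),T((236,65),.052))
print("T carr left corners",T((107,72),.052),T((110,184),.052),T((242,180),.052))
print("T stud",T((162,104),.082),"plunger cap",T((208,115),.056))
print("T bar ends",T((115,140),.083),T((210,78),.083))
print("T sad1",T((440,190),.039),T((465,190),.039),T((440,265),.039),T((465,265),.039))
print("T sad2",T((625,180),.039),T((665,180),.039),T((625,250),.039),T((665,250),.039))
print("T guide",T((588,160),.066),T((643,160),.066),T((588,265),.066),T((650,265),.066))
print("T strip end",T((428,83),.028),T((428,160),.028))
print("S plate near",S((236,275),.026),S((225,240),.052),S((238,247),.052),S((332,118),.052),S((344,122),.052))
print("S carr left",S((160,135),.052),S((160,175),.030))
print("S stud",S((240,58),.082),"bar ends",S((190,68),.083),S((295,70),.083))
print("S bar bottom ends",S((187,100),.067),S((297,100),.067))
print("S guide",S((553,395),.066),S((615,400),.066))
print("S sad1", S((432,300),.039),S((458,305),.039))
E
```

```text
T plate R/L, near [-0.0528  0.0589] [-0.0523  0.0672] [0.0568 0.056 ] [0.0574 0.0677]
T carr left corners [0.0571 0.1362] [-0.0037  0.1369] [-0.0051  0.0673]
T stud [0.0304 0.1055] plunger cap [0.0299 0.0835]
T bar ends [0.0124 0.1304] [0.0427 0.0801]
T sad1 [-0.0131 -0.0373] [-0.0138 -0.0506] [-0.0536 -0.035 ] [-0.0543 -0.0483]
T sad2 [-0.0127 -0.1361] [-0.0138 -0.1574] [-0.0506 -0.1336] [-0.0517 -0.1548]
T guide [-0.0069 -0.1144] [-0.0084 -0.1431] [-0.0625 -0.1108] [-0.0642 -0.143 ]
T strip end [ 0.0486 -0.0345] [ 0.0061 -0.0322]
S plate near [-0.0451  0.06  ] [-0.0491  0.0636] [-0.0499  0.0558] [0.0555 0.0637] [0.056  0.0569]
S carr left [-0.0021  0.1321] [-0.0078  0.1292]
S stud [0.0408 0.1104] bar ends [0.0198 0.1272] [0.0463 0.0812]
S bar bottom ends [0.0137 0.1254] [0.0431 0.0777]
S guide [-0.0673 -0.1179] [-0.0556 -0.1424]
S sad1 [-0.0207 -0.0356] [-0.0171 -0.0478]
```

```bash
cat >> h.py <<'E'
def rows(pos,yaw,s=None):
    """shift/turn to reach TCP pos (world), tool pointing down with tool x at yaw"""
    s=s or r.get_state()
    R0=R.from_rotvec(s['ee_rot']); x=np.array([np.cos(yaw),np.sin(yaw),0]); y=np.array([0,0,-1.]); z=np.cross(x,y)
    R1=R.from_matrix(np.c_[x,y,z])
    rv=(R0.inv()*R1).as_rotvec()/np.radians(5); d=R0.inv().apply(np.asarray(pos)-s['ee_pos'])*100
    return np.r_[rv,d].round(2)
def st():
    s=r.get_state(); x=R.from_rotvec(s['ee_rot']).as_matrix()
    print("t",round(s['clock'],2),"pos",s['ee_pos'].round(4),"jig",w2j(s['ee_pos']).round(4),"yaw",round(np.arctan2(x[1,0],x[0,0]),4),"tilt",x[:,1].round(3),"F",s['wrist_force'].round(1),"M",s['moment'].round(2),"w",round(s['grip_width'],4),"q6",round(s['joint_pos'][5],2))
E
python3 - <<'E'
from h import *
np.set_printoptions(precision=4,suppress=True)
p=j2w([.030,.180]); print(p); print(rows([*p,.40],YAW)); 
T=lambda p,z:w2j(plane("top",((p[0]+.5)/5+179.5,(p[1]+.5)/5+119.5),z))
S=lambda p,z:w2j(plane("scene",((p[0]+.5)/4.7+199.5,(p[1]+.5)/4.7+129.5),z))
print(T((162,104),.09),S((240,58),.09))
E
```

```text
[0.6252 0.1352]
[  0.01  14.39  -0.02 -27.05   0.41 -56.27]
[0.0283 0.1049] [0.0325 0.1053]
```

```bash
python3 -m creep '[[0,14.4,0,-27.05,0.4,-56.3,1],[0,14.4,0,-27.05,0.4,-56.3,1],[0,14.4,0,-27.05,0.4,-56.3,1],[0,14.4,0,-27.05,0.4,-56.3,1],[0,14.4,0,-27.05,0.4,-56.3,1],[0,14.4,0,-27.05,0.4,-56.3,1],[0,14.4,0,-27.05,0.4,-56.3,1],[0,14.4,0,-27.05,0.4,-56.3,1],[0,14.4,0,-27.05,0.4,-56.3,1],[0,14.4,0,-27.05,0.4,-56.3,1],[0,14.4,0,-27.05,0.4,-56.3,1],[0,14.4,0,-27.05,0.4,-56.3,1],[0,14.4,0,-27.05,0.4,-56.3,1],[0,14.4,0,-27.05,0.4,-56.3,1],[0,14.4,0,-27.05,0.4,-56.3,1],[0,14.4,0,-27.05,0.4,-56.3,1]]' 40
python3 - <<'E'
from h import *
st(); p=j2w([.030,.180]); print(rows([*p,.209],YAW))
E
```

```text
clock: 1.7
ee_pos: [0.6248, 0.1363, 0.4003]
ee_rot: [-1.57, -0.025, 0.026]
wrist_force: [-0.2, 0.3, 0.2]
grip_width: 0.0
t 1.7 pos [0.6248 0.1363 0.4003] jig [0.0296 0.1811] yaw 0.0324 tilt [-0.001  0.    -1.   ] F [-0.2  0.3  0.2] M [ 0.04  0.04 -0.05] w 0.0 q6 -0.0
[-0.000e+00  0.000e+00 -1.000e-02  6.000e-02  1.913e+01 -1.200e-01]
```

```bash
python3 -m creep '[[0,0,0,0,5,0,1],[0,0,0,0,10,0,1],[0,0,0,0,14,0,1],[0,0,0,0,17.5,0,1],[0,0,0,0,19.1,0,1],[0,0,0,0,19.1,0,1]]'
python3 - <<'E'
from h import *
st()
im=r.grab_frame("scene"); cv2.imwrite("pics/s1.png",cv2.resize(im[100:245,170:370],None,fx=4,fy=4,interpolation=cv2.INTER_CUBIC))
E
```

```text
clock: 2.3
ee_pos: [0.6239, 0.1363, 0.2074]
ee_rot: [-1.571, -0.022, 0.03]
wrist_force: [0.1, 0.7, 1.0]
grip_width: 0.0003
t 2.3 pos [0.6239 0.1363 0.2074] jig [0.0287 0.1812] yaw 0.0328 tilt [-0.005 -0.    -1.   ] F [0.1 0.7 1. ] M [ 0.01  0.01 -0.02] w 0.0003 q6 -0.0
```

View pics/s1.png

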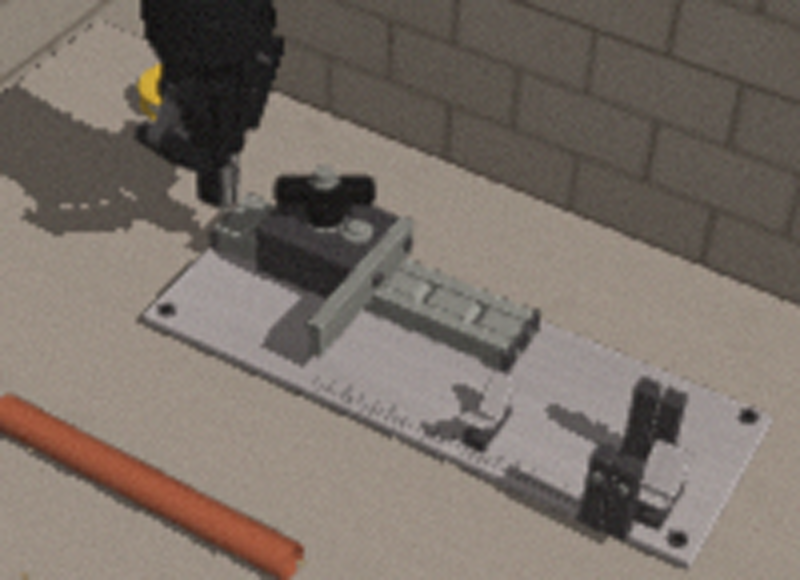

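The fingertips sit above the rail end, behind the carriage, clear of the bar. Approaching the push face.

```bash
python3 -m creep '[[0,0,0,0,-0.1,-1.5,1],[0,0,0,0,-0.1,-2.6,1],[0,0,0,0,-0.1,-3.0,1],[0,0,0,0,-0.1,-3.2,1],[0,0,0,0,-0.1,-3.4,1],[0,0,0,0,-0.1,-3.6,1],[0,0,0,0,-0.1,-3.8,1],[0,0,0,0,-0.1,-4.0,1]]'
python3 -c "
from h import *
st()"
```

```text
clock: 3.15
ee_pos: [0.6268, 0.0954, 0.2106]
ee_rot: [-1.571, -0.025, 0.025]
wrist_force: [-0.2, 0.5, -0.0]
grip_width: 0.0001
t 3.15 pos [0.6268 0.0954 0.2106] jig [0.0303 0.1402] yaw 0.0318 tilt [-0. -0. -1.] F [-0.2  0.5 -0. ] M [ 0.13 -0.04  0.06] w 0.0001 q6 -0.07
```

```bash
python3 - <<'E'
from h import *
im=r.grab_frame("scene"); cv2.imwrite("pics/s2.png",cv2.resize(im[100:245,170:370],None,fx=4,fy=4,interpolation=cv2.INTER_CUBIC))
E
```

```text
(no output)
```

View pics/s2.png

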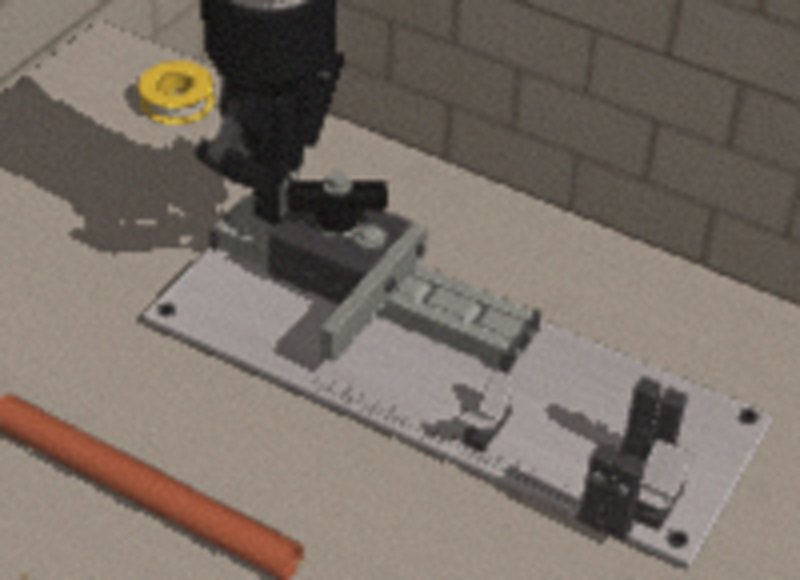

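The carriage is now moving with the finger. I'll creep on to find the outer notch by force.

```bash
python3 -m creep '[[0,0,0,0,0,-0.1,1],[0,0,0,0,0,-0.2,1]]'|grep -E "pos|force"
python3 -m creep '[[0,0,0,0,0,-0.1,1],[0,0,0,0,0,-0.2,1]]'|grep -E "pos|force"
python3 -m creep '[[0,0,0,0,0,-0.1,1],[0,0,0,0,0,-0.2,1]]'|grep -E "pos|force"
python3 -m creep '[[0,0,0,0,0,-0.1,1],[0,0,0,0,0,-0.2,1]]'|grep -E "pos|force"
python3 -m creep '[[0,0,0,0,0,-0.1,1],[0,0,0,0,0,-0.2,1]]'|grep -E "pos|force"
python3 -m creep '[[0,0,0,0,0,-0.1,1],[0,0,0,0,0,-0.2,1]]'|grep -E "pos|force"
```

```text
ee_pos: [0.6267, 0.0931, 0.2103]
wrist_force: [0.2, 0.5, 0.1]
ee_pos: [0.6269, 0.0912, 0.2105]
wrist_force: [0.3, -0.8, 0.9]
ee_pos: [0.6269, 0.0902, 0.2106]
wrist_force: [0.8, 7.3, -0.9]
ee_pos: [0.6269, 0.0887, 0.2106]
wrist_force: [-0.2, 7.1, -0.7]
ee_pos: [0.627, 0.0862, 0.2106]
wrist_force: [0.5, 3.9, -1.5]
ee_pos: [0.6271, 0.0834, 0.2106]
wrist_force: [0.9, 2.4, -0.4]
```

Outer notch felt at tool y ≈ 0.0905, so the middle notch should be near 0.0555.

```bash
python3 -m creep '[[0,0,0,0,0,-0.3,1],[0,0,0,0,0,-0.6,1],[0,0,0,0,0,-0.9,1],[0,0,0,0,0,-1.2,1],[0,0,0,0,0,-1.5,1],[0,0,0,0,0,-1.8,1],[0,0,0,0,0,-2.0,1],[0,0,0,0,0,-2.1,1]]'|grep -E "pos|force"
for i in 1 2 3 4; do python3 -m creep '[[0,0,0,0,0,-0.05,1],[0,0,0,0,0,-0.1,1]]'|grep -E "pos|force"; done
python3 - <<'E'
from h import *
st()
for n in("scene","top"):
    im=r.grab_frame(n); im=im[100:245,170:370] if n=="scene" else im[120:190,180:330]
    cv2.imwrite(f"pics/{n}3.png",cv2.resize(im,None,fx=4,fy=4,interpolation=cv2.INTER_CUBIC))
E
```

```text
ee_pos: [0.6279, 0.0619, 0.2107]
wrist_force: [-0.2, 1.3, -0.4]
ee_pos: [0.628, 0.0611, 0.2108]
wrist_force: [-0.3, 0.9, -0.4]
ee_pos: [0.6281, 0.0601, 0.2109]
wrist_force: [0.8, -0.1, 0.5]
ee_pos: [0.6281, 0.0592, 0.2109]
wrist_force: [0.1, 0.1, -0.1]
ee_pos: [0.628, 0.0583, 0.2107]
wrist_force: [-0.5, -0.5, 0.2]
t 6.0 pos [0.628  0.0583 0.2107] jig [0.0303 0.1031] yaw 0.0314 tilt [ 0. -0. -1.] F [-0.5 -0.5  0.2] M [-0.05 -0.01  0.09] w 0.0 q6 -0.13
```

View pics/scene3.png

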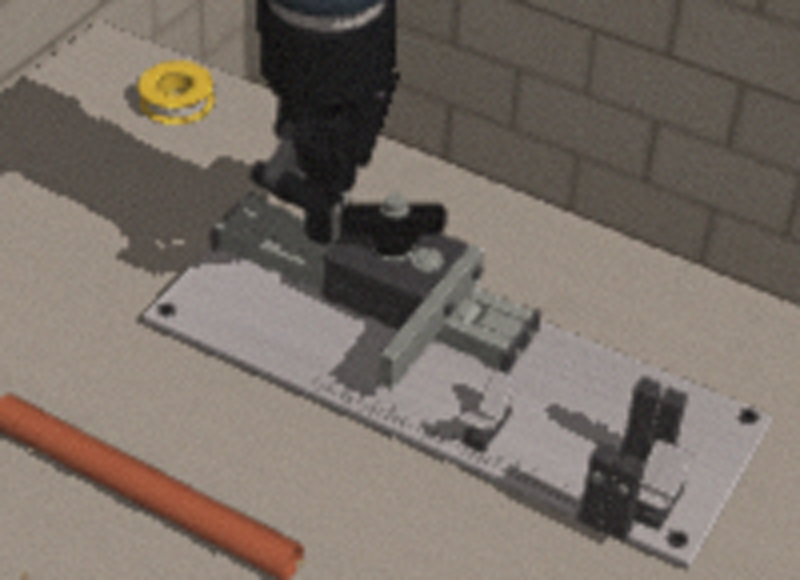

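View pics/top3.png

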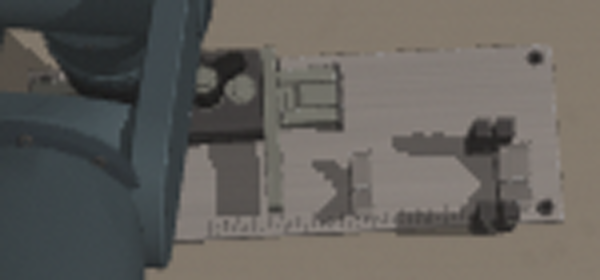

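```bash
python3 - <<'E'
from h import *
np.set_printoptions(precision=4,suppress=True)
T=lambda p,z:w2j(plane("top",((p[0]+.5)/4+179.5,(p[1]+.5)/4+119.5),z))
S=lambda p,z:w2j(plane("scene",((p[0]+.5)/4+169.5,(p[1]+.5)/4+99.5),z))
print(T((283,208),.052),T((269,208),.052),T((280,50),.052),"sad",T((350,150),.039),T((371,150),.039))
print(S((396,358),.052),S((482,256),.052), "stud",S((397,200),.09))
for i in(-.035,0,.035): print(i)
E
```

```text
[-0.0511  0.0105] [-0.0506  0.0197] [0.0555 0.0071] sad [-0.0117 -0.0361] [-0.0124 -0.0501]
[-0.0471  0.0093] [0.0525 0.0076] stud [0.0311 0.0549]
-0.035
0
0.035
```

The plate face reads jig y ≈ 0.009 in both views, matching the middle notch, and the push force fell to zero as the plunger drew it in. Backing off, rising and opening.

```bash
python3 -m creep '[[0,0,0,0,0,1.5,1],[0,0,0,0,0,2.5,1],[0,0,0,0,-4,2.5,1],[0,0,0,0,-9,2.5,0],[0,0,0,0,-12,2.5,0],[0,0,0,0,-12,2.5,0]]'
python3 - <<'E'
from h import *
st(); p=j2w([.0303,.056]); print(p,rows([*p,.300],.57),rows([*p,.242],.57))
im=r.grab_frame("scene"); cv2.imwrite("pics/s4.png",cv2.resize(im[130:245,200:370],None,fx=4.7,fy=4.7,interpolation=cv2.INTER_CUBIC))
E
```

```text
clock: 6.7
ee_pos: [0.6289, 0.0846, 0.3372]
ee_rot: [-1.571, -0.034, 0.017]
wrist_force: [1.1, 0.1, 0.2]
grip_width: 0.0432
t 6.7 pos [0.6289 0.0846 0.3372] jig [0.0321 0.1294] yaw 0.0327 tilt [ 0.011 -0.    -1.   ] F [1.1 0.1 0.2] M [ 0.    0.02 -0.05] w 0.0432 q6 -0.09
[0.62949279 0.01124076] [ 0.04 -6.16  0.12 -0.22  3.72 -7.34] [ 0.04 -6.16  0.12 -0.29  9.52 -7.33]
```

View pics/s4.png

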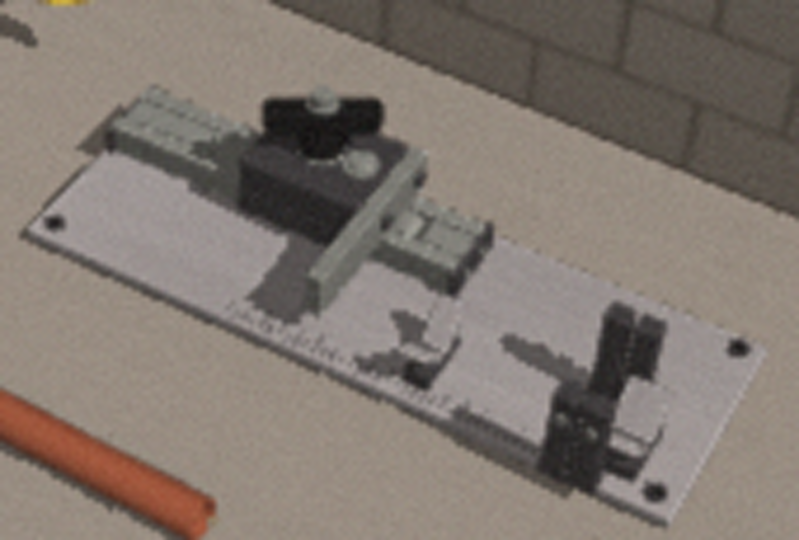

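```bash
python3 - <<'E'
from h import *
S=lambda p,z:plane("scene",((p[0]+.5)/4.7+199.5,(p[1]+.5)/4.7+129.5),z)
for a,b,z in[((265,128),(383,130),.067),((268,98),(380,98),.083),((266,113),(382,114),.075)]:
    A=S(a,z);B=S(b,z);print(w2j(A),w2j(B),w2j((A+B)/2),np.degrees(np.arctan2(*(B-A)[1::-1])),np.linalg.norm(A-B))
print("stud",w2j(S((322,90),.09)))
E
```

```text
[0.01618421 0.08055073] [0.04596052 0.02933147] [0.03107236 0.0549411 ] -57.99495850709185 0.059245595265697344
[0.0206527  0.08165128] [0.04991937 0.03416475] [0.03528603 0.05790801] -56.52037001885686 0.05578089491597252
[0.0183331  0.08133742] [0.04811212 0.03156089] [0.03322261 0.05644916] -57.27637883323926 0.05800425475205964
stud [0.03282765 0.05789457]
```

```bash
python3 -m creep '[[0,-1.5,0,-0.1,1,-2,0],[0,-3,0,-0.2,2,-4.5,0],[0,-4.5,0,-0.2,3,-6,0],[0,-6.15,0,-0.25,3.7,-7.3,0],[0,-6.15,0,-0.25,5,-7.3,0],[0,-6.15,0,-0.25,7.5,-7.3,0],[0,-6.15,0,-0.25,9,-7.3,0],[0,-6.15,0,-0.25,9.5,-7.3,0],[0,-6.15,0,-0.25,9.5,-7.3,0]]'
python3 - <<'E'
from h import *
st(); p=j2w([.0305,.0565]); print(p,rows([*p,.242],.57))
for n in("scene","top"):
    im=r.grab_frame(n); im=im[100:245,170:370] if n=="scene" else im[120:190,180:330]
    cv2.imwrite(f"pics/{n}5.png",cv2.resize(im,None,fx=4,fy=4,interpolation=cv2.INTER_CUBIC))
E
```

```text
clock: 7.65
ee_pos: [0.6265, 0.0111, 0.2342]
ee_rot: [-1.523, -0.443, 0.446]
wrist_force: [-0.8, 0.3, -0.4]
grip_width: 0.0853
t 7.65 pos [0.6265 0.0111 0.2342] jig [0.0273 0.0559] yaw 0.5674 tilt [-0.003  0.001 -1.   ] F [-0.8  0.3 -0.4] M [ 0.   -0.06 -0.03] w 0.0853 q6 -0.74
[0.62967669 0.01174691] [-0.02 -0.03 -0.02  0.3  -0.78 -0.11]
```

View pics/scene5.png

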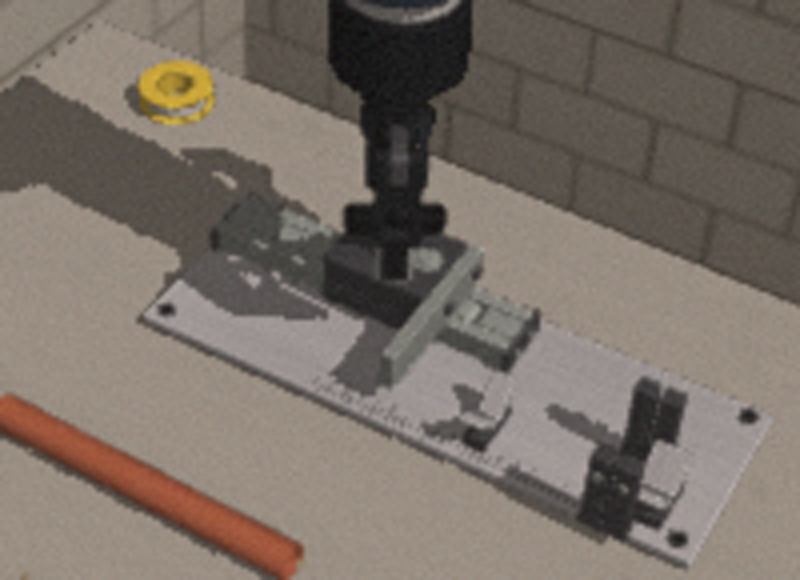

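```bash
python3 -m creep '[[0,0,0,0.2,-0.5,-0.1,0],[0,0,0,0.25,-0.75,-0.1,0],[0,0,0,0.25,-0.75,-0.1,0.4],[0,0,0,0.25,-0.75,-0.1,0.5],[0,0,0,0.25,-0.75,-0.1,0.65],[0,0,0,0.25,-0.75,-0.1,0.72],[0,0,0,0.25,-0.75,-0.1,0.76],[0,0,0,0.25,-0.75,-0.1,0.78]]' 20
python3 -c "
from h import *
st();p=j2w([.0305,.0565]); print(p,rows([*p,.242],.57))"
```

```text
clock: 8.55
ee_pos: [0.6296, 0.0108, 0.243]
ee_rot: [-1.524, -0.445, 0.445]
wrist_force: [0.2, -0.5, -0.0]
grip_width: 0.0183
t 8.55 pos [0.6296 0.0108 0.243 ] jig [0.0304 0.0555] yaw 0.568 tilt [-0.  0. -1.] F [ 0.2 -0.5 -0. ] M [-0.05 -0.04 -0.01] w 0.0183 q6 -0.74
[0.62967669 0.01174691] [-0.   -0.02 -0.    0.06  0.1   0.08]
```

```bash
python3 -m creep '[[0,0,0,0,0.05,0.05,0.81],[0,0,0,0,0.05,0.05,0.83]]' 20
python3 -m creep '[[0,0,0,0,0,0,0.86],[0,0,0,0,0,0,0.9],[0,0,0,0,0,0,0.9]]' 20
python3 -c "
from h import *
st()"
```

```text
clock: 8.75
ee_pos: [0.6298, 0.0114, 0.2429]
ee_rot: [-1.525, -0.446, 0.444]
wrist_force: [3.8, 1.0, -0.2]
grip_width: 0.0144
clock: 9.05
ee_pos: [0.6299, 0.0114, 0.243]
ee_rot: [-1.525, -0.447, 0.444]
wrist_force: [4.8, 3.0, -0.9]
grip_width: 0.0135
t 9.05 pos [0.6299 0.0114 0.243 ] jig [0.0307 0.0562] yaw 0.5682 tilt [ 0.002  0.    -1.   ] F [ 4.8  3.  -0.9] M [ 0.38 -0.8   0.1 ] w 0.0135 q6 -0.74
```

Gripped at 13.5 mm with a 5.7 N side force. Relieving it by shifting along tool x.

```bash
python3 -m creep '[[0,0,0,0.05,0,0,0.9],[0,0,0,0.05,0,0,0.9]]' 20
python3 -m creep '[[0,0,0,0.05,0,0,0.9],[0,0,0,0.05,0,0,0.9]]' 20
```

```text
clock: 9.25
ee_pos: [0.6301, 0.0115, 0.243]
ee_rot: [-1.525, -0.446, 0.444]
wrist_force: [3.8, 0.6, 0.6]
grip_width: 0.0134
clock: 9.45
ee_pos: [0.6303, 0.0116, 0.243]
ee_rot: [-1.525, -0.445, 0.445]
wrist_force: [2.2, 0.2, 2.6]
grip_width: 0.0135
```

```bash
python3 -m creep '[[0,0,0,0.05,0,0,0.9],[0,0,0,0.05,0,0,0.95],[0,0,0,0.05,0,0,0.95]]' 80
python3 -m creep '[[0,1,0,0,0,0,0.95],[0,2,0,0,0,0,0.95],[0,3,0,0,0,0,0.95],[0,4,0,0,0,0,0.95],[0,5,0,0,0,0,0.95],[0,6,0,0,0,0,0.95],[0,6,0,0,0,0,0.95]]'
python3 -c "
from h import *
st()"
```

```text
clock: 9.75
ee_pos: [0.6305, 0.0117, 0.2432]
ee_rot: [-1.525, -0.444, 0.446]
wrist_force: [-0.0, -1.0, 5.6]
grip_width: 0.0118
clock: 10.45
ee_pos: [0.6304, 0.0117, 0.2429]
ee_rot: [-1.571, -0.033, 0.035]
wrist_force: [-1.2, -2.0, 5.4]
grip_width: 0.0118
t 10.45 pos [0.6304 0.0117 0.2429] jig [0.0312 0.0564] yaw 0.0433 tilt [-0.001 -0.001 -1.   ] F [-1.2 -2.   5.4] M [-0.22  0.24 -0.09] w 0.0118 q6 -0.21
```

```bash
python3 -m creep '[[0,1.2,0,0,0,0,0.95],[0,2.4,0,0,0,0,0.95],[0,3.6,0,0,0,0,0.95],[0,4.8,0,0,0,0,0.95],[0,6,0,0,0,0,0.95],[0,7.2,0,0,0,0,0.95],[0,8.4,0,0,0,0,0.95],[0,9.6,0,0,0,0,0.95],[0,10.8,0,0,0,0,0.95],[0,12,0,0,0,0,0.95],[0,12,0,0,0,0,0.95]]'
python3 -c "
from h import *
st()"
```

```text
clock: 11.55
ee_pos: [0.63, 0.012, 0.2424]
ee_rot: [-1.427, 0.783, -0.779]
wrist_force: [-2.6, -1.4, 3.7]
grip_width: 0.0116
t 11.55 pos [0.63   0.012  0.2424] jig [0.0308 0.0567] yaw -1.002 tilt [-0.002 -0.    -1.   ] F [-2.6 -1.4  3.7] M [-0.14  0.58 -0.16] w 0.0116 q6 0.83
```

```bash
python3 -m creep '[[0,1,0,0,0,0,0.95],[0,2,0,0,0,0,0.95],[0,3,0,0,0,0,0.95],[0,4,0,0,0,0,0.95],[0,4,0,0,0,0,0.95]]'
python3 -c "
from h import *
st()"
```

```text
clock: 12.05
ee_pos: [0.6301, 0.0124, 0.2425]
ee_rot: [-1.312, 1.039, -1.039]
wrist_force: [-4.2, -1.2, 5.6]
grip_width: 0.0117
t 12.05 pos [0.6301 0.0124 0.2425] jig [0.0309 0.0572] yaw -1.3415 tilt [-0.002 -0.002 -1.   ] F [-4.2 -1.2  5.6] M [-0.18  0.58  3.62] w 0.0117 q6 1.18
```

```bash
python3 -m creep '[[0,0.5,0,0,0,0,0.95],[0,0.5,0,0,0,0,0.95]]'
python3 -c "
from h import *
st()"
python3 -m creep '[[0,0.5,0,0,0,0,0.95],[0,0.5,0,0,0,0,0.95]]'
python3 -c "
from h import *
st()"
```

```text
clock: 12.25
ee_pos: [0.6301, 0.0124, 0.2425]
ee_rot: [-1.295, 1.071, -1.071]
wrist_force: [-3.3, -1.8, 5.8]
grip_width: 0.0117
t 12.25 pos [0.6301 0.0124 0.2425] jig [0.0309 0.0571] yaw -1.384 tilt [-0.002 -0.002 -1.   ] F [-3.3 -1.8  5.8] M [-0.12  0.62  4.12] w 0.0117 q6 1.22
clock: 12.45
ee_pos: [0.6301, 0.0124, 0.2426]
ee_rot: [-1.278, 1.103, -1.103]
wrist_force: [-3.4, -1.1, 5.6]
grip_width: 0.0118
t 12.45 pos [0.6301 0.0124 0.2426] jig [0.031  0.0572] yaw -1.4265 tilt [-0.002 -0.003 -1.   ] F [-3.4 -1.1  5.6] M [-0.21  0.59  4.56] w 0.0118 q6 1.26
```

```bash
python3 - <<'E'
from h import *
for n in("scene","top"):
    im=r.grab_frame(n); im=im[120:230,190:330] if n=="scene" else im[120:190,180:330]
    cv2.imwrite(f"pics/{n}6.png",cv2.resize(im,None,fx=5,fy=5,interpolation=cv2.INTER_CUBIC))
E
```

```text
(no output)
```

View pics/scene6.png

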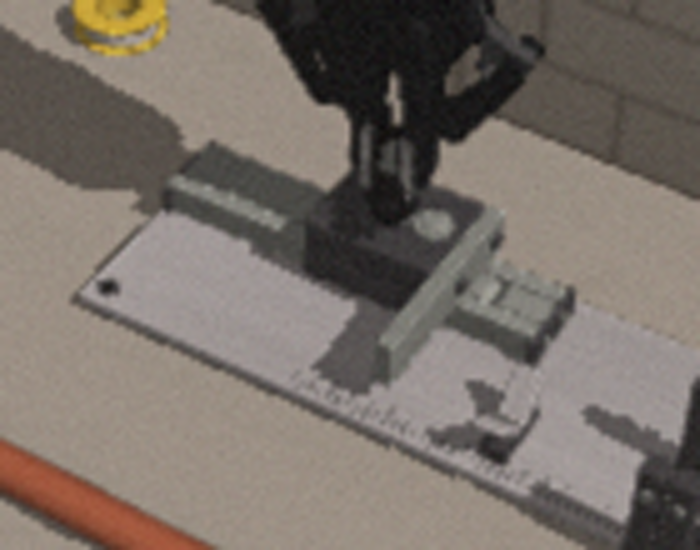

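View pics/top6.png

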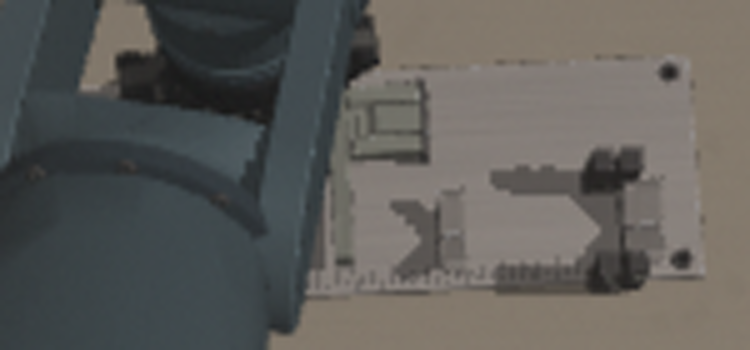

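```bash
for i in 1 2; do python3 -m creep '[[0,0.5,0,0,0,0,0.95],[0,1,0,0,0,0,0.95]]' 110|grep width
python3 -c "
from h import *
st()"; done
```

```text
grip_width: 0.012
t 12.75 pos [0.6301 0.0126 0.2426] jig [0.031  0.0573] yaw -1.5126 tilt [-0.002 -0.003 -1.   ] F [-2.9 -0.6  6.2] M [-0.16  0.63  5.73] w 0.012 q6 1.35
grip_width: 0.0118
t 12.95 pos [0.6301 0.0127 0.2427] jig [0.031  0.0574] yaw -1.5975 tilt [-0.002 -0.004 -1.   ] F [-3.3 -1.2  7.1] M [-0.16  0.59  6.7 ] w 0.0118 q6 1.43
```

Torque is now 6.7 N·m and rising linearly since about yaw −1.0, so the nut is on its hard stop and I am winding up the grip. Unwinding the elastic part, then opening.

```bash
python3 -m creep '[[0,-1,0,0,0,0,0.95],[0,-2,0,0,0,0,0.95]]' 80|grep width
python3 -c "
from h import *
st()"
python3 -m creep '[[0,-1,0,0,0,0,0.95],[0,-2,0,0,0,0,0.95]]' 80|grep width
python3 -c "
from h import *
st()"
```

```text
grip_width: 0.0118
t 13.15 pos [0.6301 0.0126 0.2426] jig [0.0309 0.0573] yaw -1.421 tilt [-0.002 -0.003 -1.   ] F [-2.9 -1.8  6. ] M [-0.22  0.61  4.54] w 0.0118 q6 1.26
grip_width: 0.0115
t 13.35 pos [0.6301 0.0123 0.2425] jig [0.0309 0.0571] yaw -1.2506 tilt [-0.002 -0.002 -1.   ] F [-3.7 -1.   4.5] M [-0.22  0.54  2.77] w 0.0115 q6 1.08
```

```bash
python3 -m creep '[[0,-1,0,0,0,0,0.95],[0,-1.7,0,0,0,0,0.95]]' 30|grep width
python3 -c "
from h import *
st()"
python3 -m creep '[[0,0,0,0,0,0,0.7],[0,0,0,0,0,0,0.4],[0,0,0,0,0,0,0],[0,0,0,0,0,0,0],[0,0,0,0,-2,0,0],[0,0,0,0,-6,0,0],[0,0,0,0,-11,0,0],[0,0,0,0,-16,0,0],[0,0,0,0,-16,0,0],[0,0,0,0,-16,0,0]]'|grep width
python3 - <<'E'
from h import *
st()
for n in("scene","top"):
    im=r.grab_frame(n); im=im[120:230,190:330] if n=="scene" else im[120:190,180:330]
    cv2.imwrite(f"pics/{n}7.png",cv2.resize(im,None,fx=5,fy=5,interpolation=cv2.INTER_CUBIC))
p=j2w([.03,0]);print(rows([.4275,.058,.30],.012))
E
```

```text
grip_width: 0.0118
t 13.55 pos [0.63   0.0121 0.2424] jig [0.0309 0.0569] yaw -1.1062 tilt [-0.002 -0.001 -1.   ] F [-3.4 -1.7  4.4] M [-0.14  0.6   1.34] w 0.0118 q6 0.94
grip_width: 0.0852
t 14.55 pos [0.631  0.012  0.4048] jig [0.0318 0.0567] yaw -1.1165 tilt [ 0.004 -0.001 -1.   ] F [0.4 0.7 0.1] M [-0.    0.   -0.01] w 0.0852 q6 0.95
[ 1.000e-02 -1.293e+01 -3.000e-02 -1.301e+01  1.017e+01 -1.618e+01]
```

View pics/scene7.png

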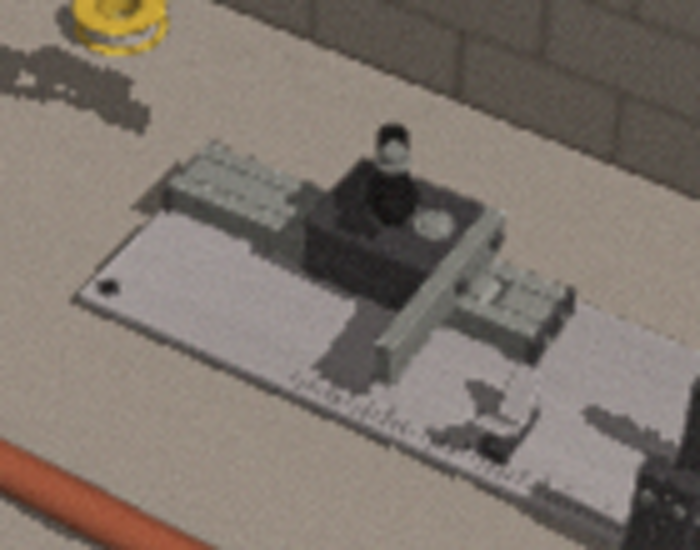

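Both views' corners and the bar (end-on at about (393,160)) agree that the stop stayed put and the nut turned about 93°. Now to the tube.

```bash
python3 -m creep '[[0,-1.6,0,-2,1,-2.5,0],[0,-3.2,0,-4,2,-5,0],[0,-4.8,0,-6,4,-7.5,0],[0,-6.4,0,-8,5,-10,0.3],[0,-8,0,-10,6,-12.5,0.3],[0,-9.6,0,-12,8,-15,0.3],[0,-11.2,0,-13,9,-16.2,0.3],[0,-12.9,0,-13,10,-16.2,0.3],[0,-12.9,0,-13,10.2,-16.2,0.3],[0,-12.9,0,-13,10.2,-16.2,0.3],[0,-12.9,0,-13,10.2,-16.2,0.3]]'|grep width
python3 - <<'E'
from h import *
st(); print(rows([.4277,.0583,.177],.012)); print("saw",plane("top",(250,258),.01))
im=r.grab_frame("scene"); cv2.imwrite("pics/s8.png",cv2.resize(im[120:290,100:330],None,fx=3.4,fy=3.4,interpolation=cv2.INTER_CUBIC))
E
```

```text
grip_width: 0.0596
t 15.75 pos [0.4283 0.0576 0.3006] jig [-0.1693  0.1088] yaw 0.0064 tilt [-0.001  0.    -1.   ] F [ 0.5 -1.   0.6] M [-0.01 -0.03 -0.02] w 0.0596 q6 -0.15
[-0.000e+00 -6.000e-02 -1.000e-02 -6.000e-02  1.236e+01  7.000e-02]
saw [ 0.32514905 -0.03133094  0.01      ]
```

View pics/s8.png

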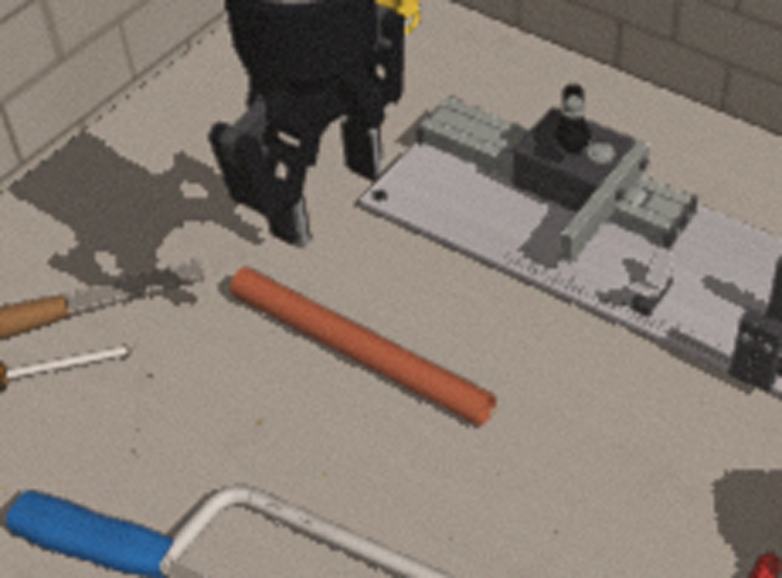

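Path is clear: tube at (360,345), the hand open above it. Descending and gripping.

```bash
python3 -m creep '[[0,0,0,-0.05,4,0.05,0.3],[0,-0.05,0,-0.05,8,0.05,0.3],[0,-0.05,0,-0.05,10.5,0.05,0.3],[0,-0.05,0,-0.05,12,0.05,0.3],[0,-0.05,0,-0.05,12.35,0.05,0.3],[0,-0.05,0,-0.05,12.35,0.05,0.3],[0,-0.05,0,-0.05,12.35,0.05,0.6],[0,-0.05,0,-0.05,12.35,0.05,0.8],[0,-0.05,0,-0.05,12.35,0.05,0.8],[0,-0.05,0,-0.05,12.35,0.05,0.8]]' 30
python3 - <<'E'
from h import *
st()
E
```

```text
clock: 16.8
ee_pos: [0.4282, 0.0581, 0.1783]
ee_rot: [-1.571, -0.013, 0.009]
wrist_force: [-1.2, -1.6, 6.2]
grip_width: 0.0208
t 16.8 pos [0.4282 0.0581 0.1783] jig [-0.1694  0.1093] yaw 0.0138 tilt [ 0.002 -0.    -1.   ] F [-1.2 -1.6  6.2] M [ 0.02  0.18 -0.07] w 0.0208 q6 -0.15
```

```bash
python3 -m creep '[[0,0,0,0,-3,0,0.8],[0,0,0,0,-8,0,0.8],[0,0,0,0,-12,0,0.8],[0,0,0,0,-12,0,0.8],[0,0,0,0,-12,0,0.8]]' 40
python3 - <<'E'
from h import *
st()
p=j2w([-.035,-.0867]);print(p,rows([*p,.30],YAW))
for n in("scene","top"):
    im=r.grab_frame(n); cv2.imwrite(f"pics/{n}9.png",cv2.resize(im[100:290,100:330],None,fx=3.4,fy=3.4,interpolation=cv2.INTER_CUBIC))
E
```

```text
clock: 17.3
ee_pos: [0.4277, 0.0582, 0.2982]
ee_rot: [-1.571, -0.013, 0.009]
wrist_force: [-0.6, -0.0, -1.5]
grip_width: 0.0206
t 17.3 pos [0.4277 0.0582 0.2982] jig [-0.1699  0.1094] yaw 0.0139 tilt [ 0.003 -0.    -1.   ] F [-0.6 -0.  -1.5] M [0.06 0.04 0.08] w 0.0206 q6 -0.16
[ 0.56879184 -0.13347542] [ 1.000e-02 -2.100e-01  3.000e-02  1.384e+01 -1.300e-01 -1.936e+01]
```

View pics/scene9.png

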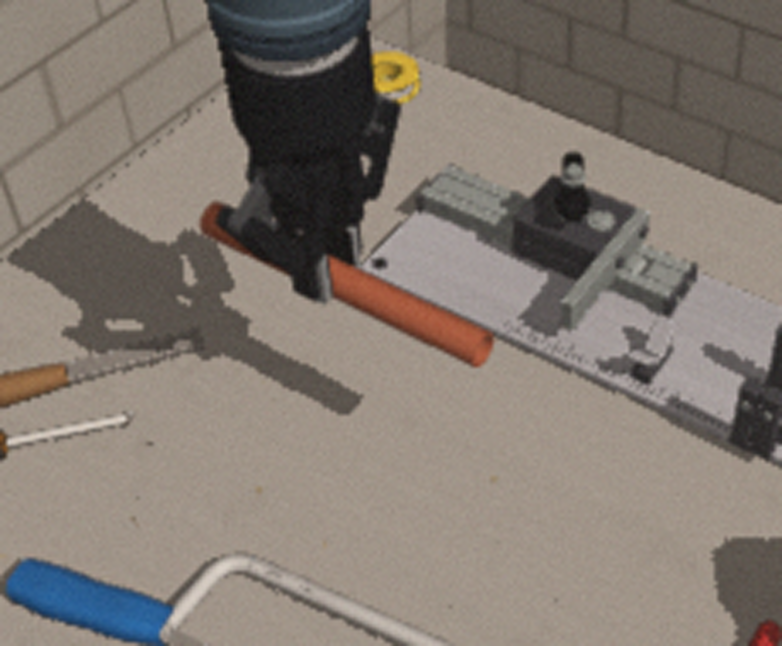

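```bash
python3 - <<'E'
from h import *
S=lambda p,z:plane("scene",((p[0]+.5)/3.4+99.5,(p[1]+.5)/3.4+99.5),z)
print(S((484,350),.131),S((210,218),.131))
E
python3 -m creep '[[0,-0.1,0,3,0,-4,0.8],[0,-0.2,0,6,0,-8,0.8],[0,-0.2,0,9,0,-12,0.8],[0,-0.2,0,11,0,-15,0.8],[0,-0.2,0,13,0,-18,0.8],[0,-0.2,0,13.85,0,-19.35,0.8],[0,-0.2,0,13.85,0,-19.35,0.8],[0,-0.2,0,13.85,0,-19.35,0.8],[0,-0.2,0,13.85,0,-19.35,0.8]]'
python3 - <<'E'
from h import *
st()
p=j2w([-.035,-.0867]);print(p,rows([*p,.206],YAW))
for n in("scene","top"):
    im=r.grab_frame(n); cv2.imwrite(f"pics/{n}10.png",cv2.resize(im[100:260,180:390],None,fx=3.7,fy=3.7,interpolation=cv2.INTER_CUBIC))
E
```

```text
[ 0.42978765 -0.05212089  0.131     ] [0.42730837 0.14896384 0.131     ]
clock: 18.3
ee_pos: [0.5678, -0.1323, 0.2958]
ee_rot: [-1.569, -0.023, 0.027]
wrist_force: [0.4, 0.7, -2.3]
grip_width: 0.0202
t 18.3 pos [ 0.5678 -0.1323  0.2958] jig [-0.0359 -0.0855] yaw 0.032 tilt [-0.003  0.001 -1.   ] F [ 0.4  0.7 -2.3] M [ 0.01 -0.01  0.01] w 0.0202 q6 -0.46
[ 0.56879184 -0.13347542] [-0.02  0.   -0.03  0.12  8.98 -0.14]
```

View pics/scene10.png

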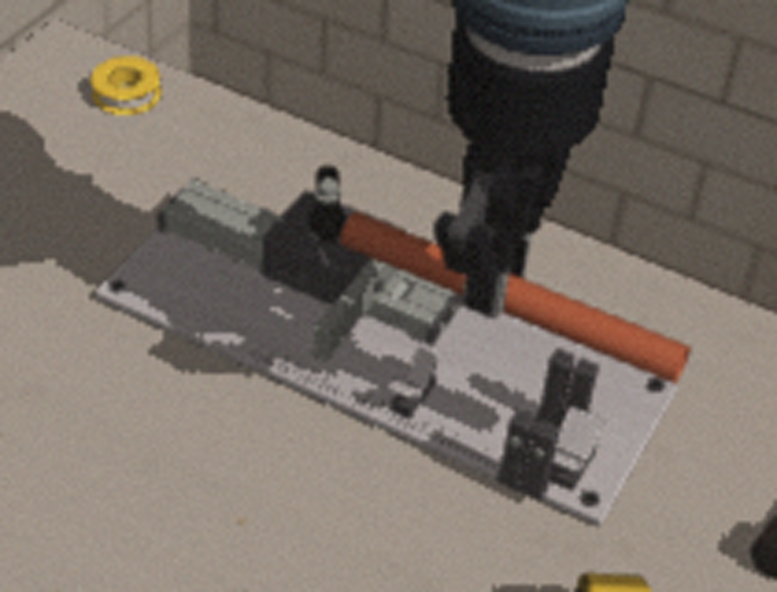

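View pics/top10.png

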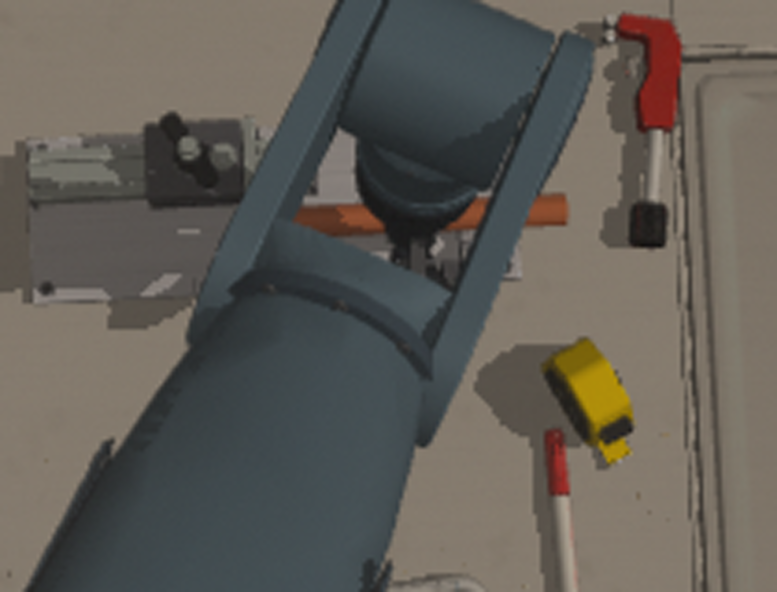

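```bash
python3 - <<'E'
from h import *
np.set_printoptions(precision=4,suppress=True)
S=lambda p,z:w2j(plane("scene",((p[0]+.5)/3.7+179.5,(p[1]+.5)/3.7+99.5),z))
print(S((680,362),.129)); T=lambda p,z:w2j(plane("top",((p[0]+.5)/3.7+179.5,(p[1]+.5)/3.7+99.5),z))
print(T((568,210),.129),T((300,219),.129))
E
```

```text
[-0.0357 -0.1933]
[-0.0378 -0.1961] [-0.0347 -0.0166]
```

```bash
python3 -m creep '[[0,0,0,0.08,3,-0.05,0.8],[0,0,0,0.08,5,-0.05,0.8],[0,0,0,0.08,6.5,-0.05,0.8],[0,0,0,0.08,7.5,-0.05,0.8],[0,0,0,0.08,7.8,-0.05,0.8],[0,0,0,0.08,7.8,-0.05,0.8]]'
python3 - <<'E'
from h import *
st()
im=r.grab_frame("scene"); cv2.imwrite(f"pics/s11.png",cv2.resize(im[100:260,180:390],None,fx=3.7,fy=3.7,interpolation=cv2.INTER_CUBIC))
E
```

```text
clock: 19.0
ee_pos: [0.5696, -0.1338, 0.2193]
ee_rot: [-1.571, -0.025, 0.025]
wrist_force: [0.8, 0.2, -1.6]
grip_width: 0.0203
t 19.0 pos [ 0.5696 -0.1338  0.2193] jig [-0.0342 -0.087 ] yaw 0.0315 tilt [ 0.  0. -1.] F [ 0.8  0.2 -1.6] M [-0.03  0.01 -0.02] w 0.0203 q6 -0.46
```

View pics/s11.png

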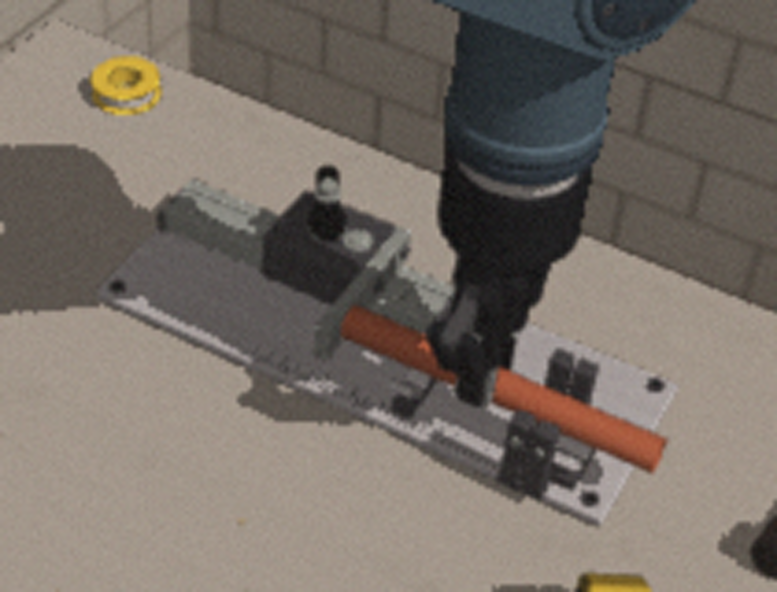

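The tube is between the guide cheeks with its left end just clear of the plate (340,320). Lowering slowly.

```bash
python3 -m creep '[[0,0,0,0,0.3,0,0.8],[0,0,0,0,0.6,0,0.8],[0,0,0,0,0.8,0,0.8],[0,0,0,0,0.9,0,0.8]]' >/dev/null
python3 -c "
from h import *
st()"
for i in 1 2 3; do python3 -m creep '[[0,0,0,0,0.1,0,0.8],[0,0,0,0,0.15,0,0.8]]' >/dev/null
python3 -c "
from h import *
st()"; done
```

```text
t 19.45 pos [ 0.5694 -0.1338  0.21  ] jig [-0.0344 -0.0871] yaw 0.0313 tilt [-0.  0. -1.] F [-0.6  0.2 -1.3] M [-0.02  0.06 -0.02] w 0.0203 q6 -0.46
t 19.65 pos [ 0.5695 -0.1339  0.2086] jig [-0.0343 -0.0871] yaw 0.0313 tilt [-0.  0. -1.] F [-0.2  0.6 -0.2] M [-0.02 -0.01 -0.02] w 0.0202 q6 -0.46
t 19.85 pos [ 0.5695 -0.1338  0.2071] jig [-0.0343 -0.0871] yaw 0.0314 tilt [-0. -0. -1.] F [-0.6  0.5 -1.9] M [-0.   -0.02  0.03] w 0.0202 q6 -0.46
t 20.05 pos [ 0.5695 -0.1338  0.2056] jig [-0.0343 -0.0871] yaw 0.0314 tilt [-0.  0. -1.] F [ 0.3 -0.6 -1.5] M [-0.02 -0.    0.02] w 0.0203 q6 -0.46
```

```bash
for i in 1 2 3; do python3 -m creep '[[0,0,0,0,0.05,0,0.8],[0,0,0,0,0.1,0,0.8]]' >/dev/null
python3 -c "
from h import *
st()"; done
```

```text
t 20.25 pos [ 0.5695 -0.1339  0.2047] jig [-0.0343 -0.0871] yaw 0.0314 tilt [ 0. -0. -1.] F [ 1.2 -0.1  0. ] M [ 0.02 -0.04  0.02] w 0.0205 q6 -0.46
t 20.45 pos [ 0.5697 -0.1339  0.204 ] jig [-0.0341 -0.0871] yaw 0.0315 tilt [ 0.001 -0.    -1.   ] F [-0.6  0.6  2.3] M [0.12 0.08 0.1 ] w 0.0204 q6 -0.46
t 20.65 pos [ 0.5698 -0.1339  0.2038] jig [-0.034  -0.0872] yaw 0.0317 tilt [ 0.001 -0.    -1.   ] F [-3.9  1.3 11.9] M [0.32 0.66 0.07] w 0.0202 q6 -0.47
```

Seated at z ≈ 0.204. Easing off a touch, then sliding to the stop.

```bash
python3 -m creep '[[0,0,0,-0.04,-0.1,0,0.8],[0,0,0,-0.04,-0.1,0.1,0.8],[0,0,0,-0.04,-0.1,0.15,0.8]]' >/dev/null
python3 -c "
from h import *
st()"
for i in 1 2 3; do python3 -m creep '[[0,0,0,0,0,0.05,0.8],[0,0,0,0,0,0.1,0.8]]' >/dev/null
python3 -c "
from h import *
st()"; done
```

```text
t 20.95 pos [ 0.5695 -0.1326  0.204 ] jig [-0.0343 -0.0859] yaw 0.0313 tilt [ 0.001 -0.001 -1.   ] F [ 2.2 -1.6  0.6] M [-0.19 -0.36  0.  ] w 0.0206 q6 -0.46
t 21.15 pos [ 0.5694 -0.1316  0.204 ] jig [-0.0343 -0.0848] yaw 0.0312 tilt [ 0.001 -0.001 -1.   ] F [ 3.1 -0.9  1.9] M [-0.31 -0.51 -0.02] w 0.0201 q6 -0.46
t 21.35 pos [ 0.5694 -0.1306  0.2041] jig [-0.0343 -0.0838] yaw 0.0314 tilt [ 0.001 -0.001 -1.   ] F [ 3.9 -2.3  1.7] M [-0.43 -0.59  0.04] w 0.0205 q6 -0.46
t 21.55 pos [ 0.5693 -0.1295  0.2041] jig [-0.0343 -0.0828] yaw 0.0314 tilt [ 0.001 -0.001 -1.   ] F [ 3.3 -2.5  1.8] M [-0.45 -0.67  0.01] w 0.0205 q6 -0.46
```

```bash
for i in 1 2 3; do python3 -m creep '[[0,0,0,0,0,0.05,0.8],[0,0,0,0,0,0.1,0.8]]' >/dev/null
python3 -c "
from h import *
st()"; done
python3 - <<'E'
from h import *
im=r.grab_frame("scene"); cv2.imwrite(f"pics/s12.png",cv2.resize(im[140:250,230:380],None,fx=5,fy=5,interpolation=cv2.INTER_CUBIC))
E
```

```text
t 21.75 pos [ 0.5693 -0.1285  0.2041] jig [-0.0344 -0.0818] yaw 0.0313 tilt [ 0.001 -0.001 -1.   ] F [ 3.8 -2.9  3.6] M [-0.48 -0.73  0.03] w 0.0199 q6 -0.46
t 21.95 pos [ 0.5692 -0.1275  0.2041] jig [-0.0344 -0.0808] yaw 0.0313 tilt [ 0.001 -0.001 -1.   ] F [ 5.3 -2.7  2.4] M [-0.45 -0.74  0.03] w 0.02 q6 -0.45
t 22.15 pos [ 0.5692 -0.1271  0.2041] jig [-0.0344 -0.0803] yaw 0.0315 tilt [ 0.001 -0.002 -1.   ] F [ 4.4 -6.3  2.3] M [-1.17 -0.7   0.03] w 0.0201 q6 -0.45
```

View pics/s12.png

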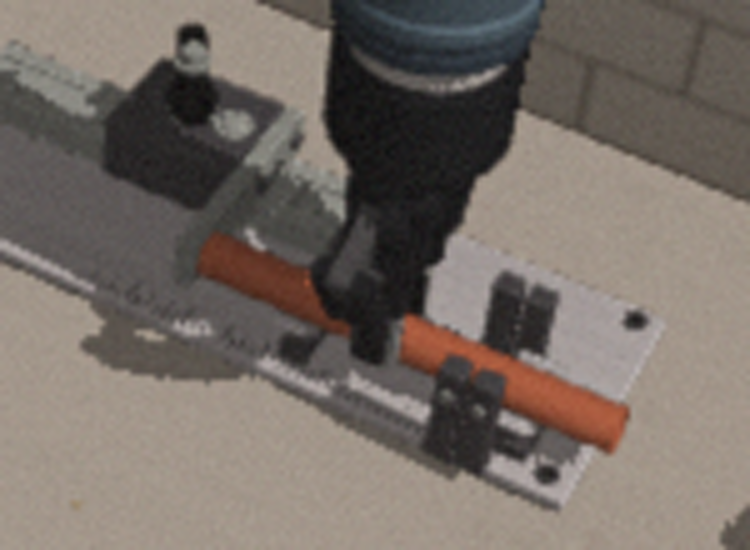

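Force stepped to −6.3 N with the advance stalled, so the tube's end is butted at the plate (200,255). Relaxing slightly and letting go.

```bash
python3 -m creep '[[0,0,0,0.03,0,-0.05,0.8],[0,0,0,0.03,0,-0.05,0.8]]' 20
python3 -m creep '[[0,0,0,0,0,0,0.7],[0,0,0,0,0,0,0.65],[0,0,0,0,0,0,0.55],[0,0,0,0,0,0,0.45],[0,0,0,0,0,0,0.45],[0,0,0,0,-2,0,0.45],[0,0,0,0,-6,0,0.45],[0,0,0,0,-11,0,0.45],[0,0,0,0,-16,0,0.45],[0,0,0,-8,-16,0,0.45],[0,0,0,-12,-16,10,0.45],[0,0,0,-16,-16,20,0.45],[0,0,0,-16,-16,30,0.45],[0,0,0,-16,-16,35,0.45],[0,0,0,-16,-16,40,0.45],[0,0,0,-16,-16,40,0.45],[0,0,0,-16,-16,40,0.45],[0,0,0,-16,-16,40,0.45]]'
python3 - <<'E'
from h import *
st()
for n in("scene","top"):
    im=r.grab_frame(n); cv2.imwrite(f"pics/{n}13.png",im)
    im=im[140:250,210:370] if n=="scene" else im[120:190,180:330]
    cv2.imwrite(f"pics/{n}13z.png",cv2.resize(im,None,fx=5,fy=5,interpolation=cv2.INTER_CUBIC))
E
```

```text
clock: 22.4
ee_pos: [0.5694, -0.1273, 0.2041]
ee_rot: [-1.572, -0.025, 0.024]
wrist_force: [3.7, -4.9, 4.1]
grip_width: 0.0203
clock: 24.2
ee_pos: [0.3996, 0.25, 0.364]
ee_rot: [-1.57, -0.025, 0.024]
wrist_force: [0.6, -0.3, -0.2]
grip_width: 0.0471
t 24.2 pos [0.3996 0.25   0.364 ] jig [-0.1919  0.302 ] yaw 0.0313 tilt [ 0.001  0.    -1.   ] F [ 0.6 -0.3 -0.2] M [-0.04 -0.   -0.02] w 0.0471 q6 0.28
```

View pics/scene13z.png

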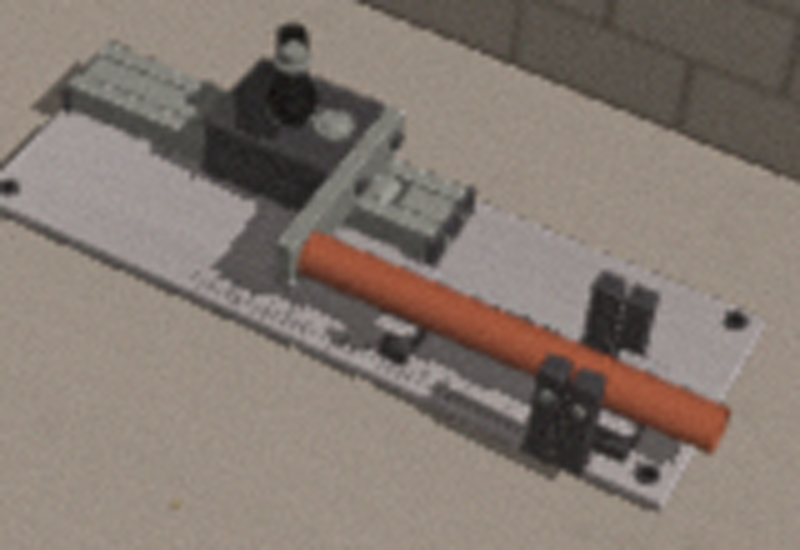

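View pics/top13z.png

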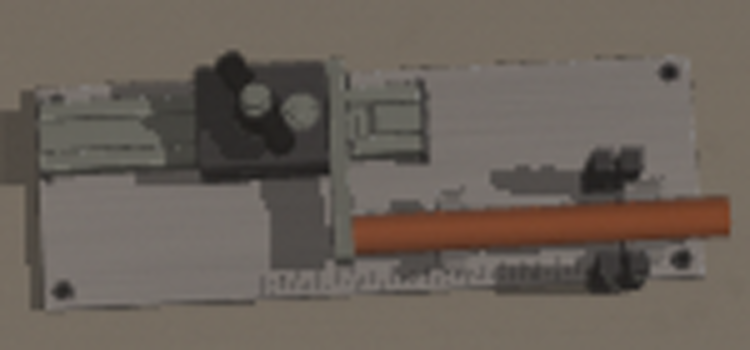

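```bash
python3 - <<'E'
from h import *
np.set_printoptions(precision=4,suppress=True)
T=lambda p,z:w2j(plane("top",((p[0]+.5)/5+179.5,(p[1]+.5)/5+119.5),z))
a,b=T((355,234),.037),T((730,216),.037);print("tube",a,b,(a+b)/2,"ang",np.arctan2(a[0]-b[0],a[1]-b[1]))
print("plate R",T((354,255),.052),T((345,66),.052)," before(left ref) strip end",T((428,83),.028))
A,B=T((228,60),.083),T((283,145),.083);print("bar",A,B,np.degrees(np.arctan2(*(A-B)[::-1])))
for n in("scene","top"):
    im=cv2.imread(f"pics/{n}13.png"); m=cv2.inRange(cv2.cvtColor(im,cv2.COLOR_BGR2HSV),(2,110,60),(14,255,255))
    k,l,s,c=cv2.connectedComponentsWithStats(m)
    for i in range(1,k):
        if s[i,4]>300: print(n,s[i],w2j(plane(n,c[i],.037)))
d=lambda i:cv2.imread(f"pics/top{i}.png").astype(int)
print("tape/pen area diff",abs(d(0)-d(13))[180:275,315:365].mean())
st()
E
```

```text
tube [-0.0342  0.0091] [-0.0347 -0.191 ] [-0.0345 -0.0909] ang 0.0028191038431638294
plate R [-0.0483  0.0103] [0.0538 0.0099]  before(left ref) strip end [ 0.0486 -0.0345]
bar [0.0518 0.0703] [0.0053 0.044 ] 29.553937994633067
scene [270 187  86  43 760] [-0.0329 -0.0923]
top [251 160  75  11 562] [-0.0348 -0.0898]
tape/pen area diff 3.480982456140351
t 24.3 pos [0.3984 0.253  0.3639] jig [-0.193  0.305] yaw 0.0387 tilt [-0.     0.002 -1.   ] F [ 0.6 -1.1 -0.3] M [-0.04 -0.04 -0.02] w 0.0469 q6 0.27
```

```bash
python3 -c "
from h import *
print(r.close_job()); st()"
```

```text
the job is handed in; nothing more can be done
None
the job is handed in; nothing more can be done
```

The jig is set up as asked, and I handed the job in at about 24 s of the 70 s allowed.

**Length stop:** I pushed it through the outer notch, where I felt about 7 N, and on to the middle one. The push force fell to zero as the plunger drew it in. Afterwards the stop plate's face was at jig y ≈ 10 mm in the top view, which agrees with the position I worked out from the saddles. I took the plunger as dropped in from that force drop and did not measure its height.

**Lock nut:** I turned it clockwise about 1.6 rad, until it stopped turning. From there the torque rose to 6.7 N·m and came back down the same line when I eased off, so the bar was no longer moving. The bar now stands at about 30° to the jig. That is 2.6 rad if the nut's zero lies along jig x, which is my assumption; the nut angle itself cannot be read.

**Copper tube:** It lies in both saddles, through the saw guide, butted against the plate and let go. I slid it until the arm stalled against the plate at about 6 N. In the top view:
- The tube's middle is at jig x −34.5 mm and y −91 mm.
- Its direction is within 0.003 rad of the jig's long axis.
- Its end is about 1 mm from the plate.

The scene camera put the tube 1–2 mm differently, with its middle at x −33 mm and y −92 mm. That is about the calibration error.

The arm was clear of everything at hand-in. The tape measure and pen looked unmoved in the top view; I did not measure their positions.

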